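# Open the topping pan: park the jar in the corner, then slide the cover off

### The job

Open the topping station for service. First, with the pan still covered, push the squat jar that stands in the way along the back upstand until it stands in the corner, against both the upstand and the end stop; then press down on the pan's thin flat cover and slide it along the deck until the pan is completely uncovered. Finish with the jar upright in its corner and the cover lying flat on the deck beside it, and leave everything else on the counter where it is.

Things in the scene. Friction and masses are not known exactly. Their poses are not given: they have to be found in the camera images.
- station: Fixed steel topping station, 160 (x) x 450 (y), deck 70 above the counter; origin on the counter under its middle, x away from the robot, y left along the deck. The deck is a smooth channel, x -68 to 68, y -222 (right end) to 200 (left end). Round it: back upstand (x = 68) and end stop (y = 200) 40 high, front and right ledges only 6 high, all about 12 thick.
- pan_opening (a point): Centre of the pan opening, sunk in the right part of the deck, at deck height: (0, -140, 70) in the station's frame. The opening is 104 (x) by 110 (y), so y -195 to -85, and 64 deep; the rest of the deck is solid.
- corner (a point): The deck corner where the upstand's and the end stop's inner faces meet: (68, 200, 70) in the station's frame.
- cover: Thin white plastic sheet lying loose on the deck over the pan: 130 (x) x 140 (y) x 3, 0.12 kg, too wide to grip; origin at the centre of its underside, axes nearly the station's. Upstand and front ledge guide it (3 mm play a side); it slides easily (friction about 0.3) and cannot drop into the pan. Pan uncovered: origin at station y -15 or more; the parked jar leaves room up to y = 40.
- jar: Squat amber glass jar, white lid, about 0.55 kg, 90 diameter x 72 high (straight wall up to 42), loose, too wide to grip; origin at the centre of its underside. It stands on the deck left of the cover, within 15 mm of the upstand. In the corner its centre is at x = 23, y = 155 in the station's frame. It may tip if pushed high: push it below mid-height.
- shaker: Bystander: small steel shaker, 40 dia x 90 high, on the counter behind the station's upstand; do not disturb.
- ramekin: Bystander: white ceramic ramekin, 76 dia x 42 high, on the counter behind the station's upstand; do not disturb.
- spoon: Bystander: steel spoon lying on the counter in front of the station; do not disturb.
- plate: Bystander: white dinner plate, 220 dia; do not disturb.
- sauce: Bystander: yellow squeeze bottle, 54 dia x 160 high; do not disturb.
- spatula: Bystander: black spatula lying on the counter; do not disturb.
- bowl: Bystander: small steel bowl, 130 dia x 55 high; do not disturb.
Not all that is in view belongs to the job. What is shaped like the jar but turquoise is not meant. Of the things shaped like the cover, the white one is meant.

How it is judged (in metres and radians):
On the way:
1. the jar stands upright in the corner, within 10 mm of upstand and end stop, while the cover has moved less than 20 mm (y of jar in the frame of station above 0.145 m and x of jar in the frame of station above 0.013 m and angle between jar's own z axis and vertical below 0.1 rad and linear speed of jar below 0.02 m/s and height (world z) of jar between 0.064 and 0.078 m and distance of cover from where it was at the start of the episode below 0.02 m), for 0.2 s.
At the end, for the whole second after the job is handed in: The jar stands upright and at rest on the deck within 12 mm of both the upstand and the end stop; the cover lies flat (within 0.03 rad) and at rest on the deck beside it, clear of the pan opening (overlapping it by 3 mm at most) (y of jar in the frame of station above 0.143 m and x of jar in the frame of station above 0.011 m and angle between jar's own z axis and vertical below 0.1 rad and linear speed of jar below 0.02 m/s and height (world z) of jar between 0.064 and 0.078 m and y of cover in the frame of station between -0.018 and 0.05 m and height (world z) of cover between 0.066 and 0.0735 m and angle between cover's own z axis and vertical below 0.03 rad and linear speed of cover below 0.01 m/s); the robot touches nothing.
It fails at once if the jar is tipped by more than 0.35 rad (angle between jar's own z axis and vertical above 0.35 rad).
It fails at once if a bystander is moved by more than 30 mm (distance of any of shaker, ramekin, spoon, plate, sauce, spatula, bowl from where it was at the start of the episode above 0.03 m).
It also fails if it takes over 48 s, if anything falls off the work surface, if the arm or the gripper's body presses on something with over 40 N, if the wrist force passes 120 N, or if a joint passes its speed limit or range.

### The arm

A 6-joint arm with a two-finger parallel gripper is mounted at the origin on the work surface. World frame = base frame: x ahead of the robot, y to its left, z up, the work surface at z = 0. Lengths are in m, angles in degrees, forces in N, time in s.
With the tool pointing down it reaches from about 0.35 to 0.875 m from the base axis. Payload 4.2 kg.
Tool frame: the origin (TCP) lies at the very end of the fingers, on their centre line; the grasp point (between the pads) lies 19 mm behind it; z points along the fingers, y is the line along which they close (so a half turn about z gives the same grasp; the last joint's range is limited). The gripper opens to 87 mm and grips with 3 to 60 N. Pads are 19 mm wide; open, the fingers measure 117 mm over their backs; the gripper's body (75 mm by 190 mm) begins 51 mm behind the grasp point.
Start: joints at [81.28, 22.042, 0.453, 0, -68.411, -14.817], TCP at [0.25, 0.573, 0.223] pointing down, gripper open.
Joint ranges: [-179.83, 179.83], [-69.29, 118.12], [-61.27, 80.66], [-181.25, 117.63], [-171.15, -9.14], [-177.46, 177.46]. Speed limits (degrees/s): [159.86, 159.86, 180, 180, 180, 180].

### API

Orientations are given as a 3x3 rotation matrix whose columns are the frame's x, y, z axes.
In Python, from station import sense, cams, r gives the robot as it stands. The module is installed in compiled form; this text tells all that it offers.
- The arm moves only by the tool step_arm, never from a script. Its argument "targets" is text: rows parted by semicolons, each of 4 numbers parted by spaces: the shift along the tool's x, y, z in cm, then the turn about the tool's z in degrees. In form: x y z turn; .... A call has 1 to 12 rows; each row shifts and turns the commanded pose from where the row before left it, along the tool's axes as they then stand; what a row does not reach is not made up. A row lasts 1/12 s, in which the tool goes at most 41.7 mm and 7.16 degrees, less where a joint would pass 70% of its speed; a pose out of reach is approached as far as the arm can. A call with a gripper value outside its range is refused whole. "claw" is the finger opening in cm, from 0 to 8.7, set as the call begins (left out, the last holds). The fingers move at their own pace and stop on an object; the grip force is fixed at half the most. Time passes only in rows, so rows that do not move let the fingers close. It gives the time, the measured TCP pose, the force, the opening and the grip force at its end, in the units of the state.
- sense(): the state, without advancing time (a new reading comes with each control period).
- cams.capture(name): name is "side" or "top"; returns a dict with "frame" (384x512x3 uint8, blue, green, red), "vertical_fov" (degrees; the focal length in pixels is half the picture's height over the tangent of half this angle, whatever the lens; pixels are square), "cx", "cy" (the principal point, pixels), "eye" and "rotation" of the camera in the world. Camera axes: x right, y down, z forward; pixel columns grow to the right and rows downward; lengths in m; the calibration is good to about 2 mm. A picture is of the moment at which its call begins. There is no depth.
- r.finish_job(): hands the job in; it is judged then, once.
The state is a dict: "time_s": time; "joints": joint angles; "joint_velocities": joint speeds; "effort": joint torques, N m; "tcp_pos": TCP position; "ee_rot": TCP orientation; "wrist_force": force on the tool from outside, world axes, zero at the start; "moment": the same for the moment, N m; "gripper_width": opening from 0.0 (shut) to 1.0 (fully open); "gripper_force": force on a finger pad.
Only numpy, scipy, OpenCV 4.12 (cv2) and the standard library are available. Lean on these libraries where they do the work, as an engineer would, in place of code of your own. Each camera call takes 0.05 s, during which the arm holds its last target. There are 200 camera calls.

## Working session

There is one attempt and no reset: what is moved stays moved. The work goes in short steps, Python scripts to look and compute and a tool call to move; the robot and the scene stay as the last step left them, time stands still between calls to the robot, and variables do not carry over. Pictures are saved under pics/ and viewed, at most 10 in all, crops included, and the job is handed in when it is done.

Besides the shell and the picture viewer there is one more tool, called after "Request:" as name(argument=value, ...) on one line, values as JSON. step_arm: Moves the arm, as the interface text tells. Its arguments: {"type":"object","properties":{"targets":{"type":"string"},"claw":{"type":"number"}},"required":["targets"]}

```bash
mkdir -p pics
cat > h.py <<'E'
import numpy as np, cv2
from station import sense, cams, r
def cap(n,f=None):
    c=cams.capture(n); 
    if f: cv2.imwrite('pics/'+f,c['frame'])
    return c
def ray(c,u,v):
    f=c['frame'].shape[0]/2/np.tan(np.radians(c['vertical_fov'])/2)
    d=np.array([(u-c['cx'])/f,(v-c['cy'])/f,1.])
    return np.array(c['eye']),np.array(c['rotation'])@d
def onz(c,u,v,z):
    e,d=ray(c,u,v); return e+d*(z-e[2])/d[2]
E
python3 - <<'E'
from h import *
for n in('top','side'):
    c=cap(n,n+'0.png'); print(n,c['vertical_fov'],c['cx'],c['cy'],c['eye'],np.round(c['rotation'],3).tolist())
s=sense(); print(s['tcp_pos'],np.round(s['ee_rot'],3).tolist(),s['wrist_force'],s['gripper_width'],s['time_s'])
E
```

```text
top 47.833793687737355 261.09734832358606 179.2342194632377 [0.23972842 0.02690979 1.59382561] [[0.003, -0.98, 0.197], [-1.0, -0.006, -0.015], [0.016, -0.197, -0.98]]
side 52.72656791954853 260.21517983620976 194.38690623914772 [ 0.42005471 -1.01013183  0.70179473] [[0.993, -0.046, 0.106], [-0.114, -0.512, 0.851], [0.015, -0.858, -0.514]]
[0.24934992 0.57252025 0.22159846] [[0.917, -0.399, -0.001], [-0.399, -0.917, -0.002], [0.0, 0.002, -1.0]] [ 0.31055268  0.66065483 -0.16872654] 1.0026851962384171 0.1
```

View pics/top0.png

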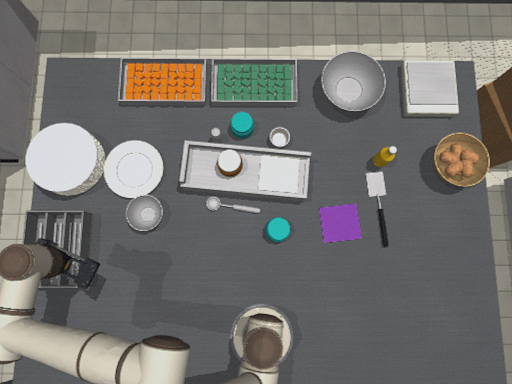

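View pics/side0.png

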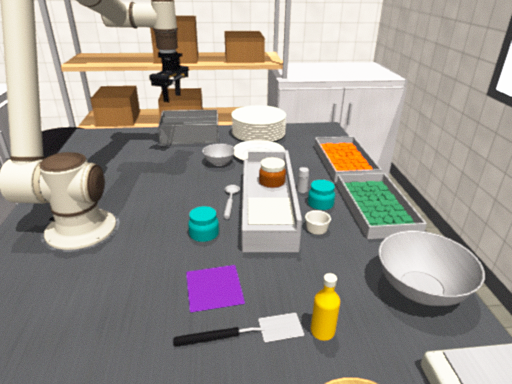

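The top view shows the station with corners near (185,142), (311,152), (306,198) and (180,192). The jar is at (230,162) and the white cover at (278,174). The side view agrees: the jar is left of the cover and near the upstand. Next I'll measure with masks.

Run:
```python
from h import *
c=cap('top'); f=c['frame']
hsv=cv2.cvtColor(f,cv2.COLOR_BGR2HSV)
m=(cv2.inRange(hsv,(0,0,225),(180,40,255)))
m[:130]=0;m[205:]=0;m[:,:175]=0;m[:,320:]=0
cs,_=cv2.findContours(m,cv2.RETR_EXTERNAL,cv2.CHAIN_APPROX_NONE)
for k in cs:
    if cv2.contourArea(k)<60: continue
    (u,v),wh,a=cv2.minAreaRect(k); z=.073 if cv2.contourArea(k)>800 else .142
    print(cv2.contourArea(k),(u,v),wh,a,onz(c,u,v,z),[np.round(onz(c,*p,z),3).tolist() for p in cv2.boxPoints(((u,v),wh,a))])
am=cv2.inRange(hsv,(3,120,30),(20,255,255)); am[:130]=0;am[205:]=0;am[:,:175]=0;am[:,320:]=0
ys,xs=np.nonzero(am); print('amber',xs.min(),xs.max(),ys.min(),ys.max())
cv2.imwrite('pics/crop.png',cv2.resize(f[130:210,170:325],None,fx=5,fy=5,interpolation=cv2.INTER_CUBIC))
c=cap('side');f=c['frame']
cv2.imwrite('pics/crops.png',cv2.resize(f[140:260,225:345],None,fx=5,fy=5,interpolation=cv2.INTER_CUBIC))
```

```text
88.0 (278.5, 139.5) (11.0, 11.0) 90.0 [ 0.67348056 -0.05526012  0.142     ] [[0.693, -0.036, 0.142], [0.694, -0.075, 0.142], [0.654, -0.074, 0.142], [0.653, -0.036, 0.142]]
amber 218 241 159 175
```

View pics/crop.png

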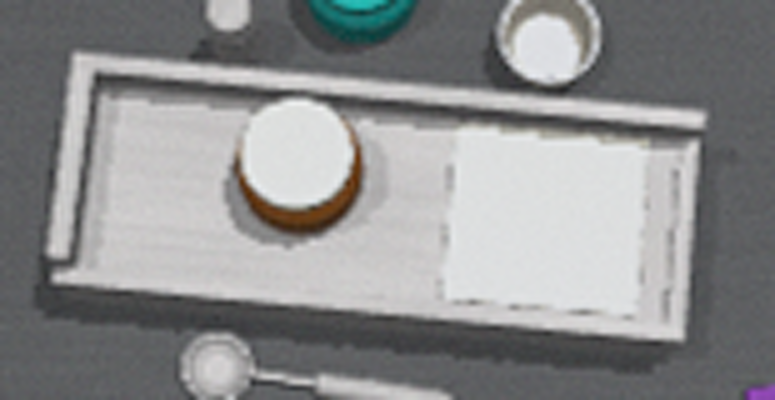

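View pics/crops.png

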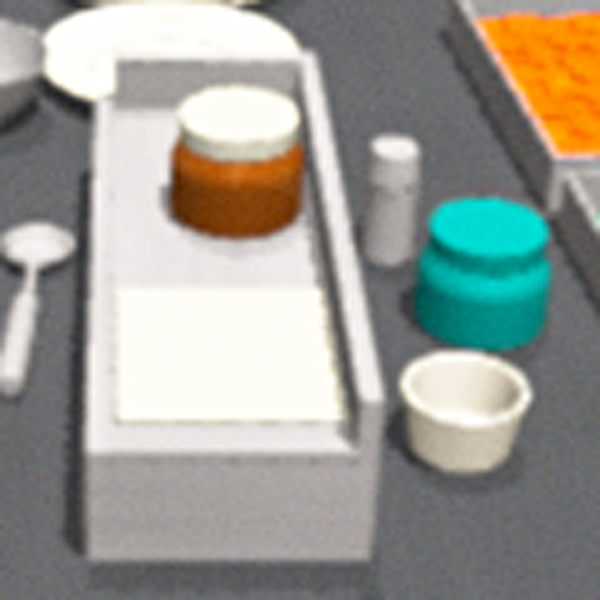

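The top crop shows the cover corners at crop (457,127), (648,140), (637,314) and (447,298), and the jar lid centred at (300,154). The upstand's outer top edge runs (75,53)–(706,112) and the front ledge's outer edge (50,280)–(684,340). The side crop shows the jar upright, a few mm from the upstand.

Run:
```python
from h import *
c=cap('top')
P=lambda x,y,z: onz(c,170+(x+.5)/5-.5,130+(y+.5)/5-.5,z)
cov=[P(*p,.073) for p in((457,127),(648,140),(637,314),(447,298))]
cc=np.mean(cov,0); print('cover',cc,[np.linalg.norm(cov[i]-cov[i-1]) for i in range(4)])
lid=P(300,154,.142); print('lid',lid)
A,B=P(75,53,.11),P(706,112,.11); C,D=P(50,280,.076),P(684,340,.076)
A2=P(47,258,.11);R1=P(703,130,.076)
print('corners',A,B,C,D,A2,R1)
print('angles',[np.degrees(np.arctan2(*(q-p)[[0,1]]))for p,q in((B,A),(D,C),(cov[1],cov[0]),(cov[2],cov[3]))], 'lens',np.linalg.norm(B-A),np.linalg.norm(D-C))
d=(A-B)+(C-D)*np.array([1,1,0]); d[2]=0; ey=d/np.linalg.norm(d); ex=np.array([ey[1],-ey[0],0])
# origin estimates: outer x=+80/-80; outer y=+212..-234 approx (total 450)
x0=np.mean([(A@ex+B@ex)/2-.080,(C@ex+D@ex)/2+.080]); print('xs',A@ex,B@ex,C@ex,D@ex,'ys',[p@ey for p in(A,B,C,D,A2,R1)])
y0=np.mean([A@ey-.2125+0,D@ey+.2345]) ; print('ey',ey,'ex',ex,'yaw',np.degrees(np.arctan2(-ey[0],ey[1])))
o=x0*ex+y0*ey; print('origin',o)
for n,p in(('cover',cc),('lid',lid)): print(n,'st',(p-o)@ex,(p-o)@ey)
```

```text
cover [ 0.56738889 -0.06049027  0.073     ] [np.float64(0.1260761004188317), np.float64(0.1387996397201484), np.float64(0.12832134988993762), np.float64(0.13600806884024771)]
lid [0.59739877 0.11384295 0.142     ]
corners [0.67807217 0.27662434 0.11      ] [ 0.63777243 -0.17150204  0.11      ] [0.52034202 0.29382756 0.076     ] [ 0.47942531 -0.1570139   0.076     ] [0.52962682 0.29054814 0.11      ] [ 0.63340271 -0.17359873  0.076     ]
angles [np.float64(5.138751619436839), np.float64(5.185746732495688), np.float64(3.6416187541852656), np.float64(4.585637372954667)] lens 0.4499348017885633 0.452694376250688
xs 0.6504317544017321 0.6506168411697184 0.49179348612581186 0.4916083993578256 ys [np.float64(0.3365136335132515), np.float64(-0.11342113020633719), np.float64(0.33945487692403753), np.float64(-0.11323946148973998), np.float64(0.3370241861083387), np.float64(-0.11590249049903051)]
ey [0.08997764 0.99594379 0.        ] ex [ 0.99594379 -0.08997764  0.        ] yaw -5.162321014171957
origin [0.57983066 0.07075228 0.        ]
cover st -0.0005824112913028976 -0.131829679808573
lid st 0.013619651929252026 0.044496624124587277
```

Request:
step_arm(targets="0 0 0 7.1;0 0 0 7.1;0 0 0 7.1;0 0 0 7.1;0 0 0 7.1;0 0 0 7.1;0 0 0 7.1;0 0 0 7.1;0 0 0 7.1;0 0 0 7.1;0 0 0 7.1;0 0 0 7.1", claw=0)

```text
time_s: 1.25
tcp_pos: [0.2495, 0.5729, 0.2223]
ee_rot: [[-0.327, -0.945, -0.0], [-0.945, 0.327, -0.0], [0.0, 0.0, -1.0]]
wrist_force: [0.5, -0.3, 0.4]
gripper_width: 0.17
gripper_force: 0.0
```

```bash
cat >> h.py <<'E'
def to(x,y,z):
    s=sense(); R=np.array(s['ee_rot']); d=np.array([x,y,z])-s['tcp_pos']
    print('tcp',np.round(s['tcp_pos'],4),'xang',np.degrees(np.arctan2(R[1,0],R[0,0])).round(1),'tool cm',np.round(R.T@d*100,2),'F',np.round(s['wrist_force'],1),'w',round(s['gripper_width'],2),'t',s['time_s'], 'j',np.round(s['joints'],0))
E
python3 -c "
from h import *
to(.573,.048,.2)"
```

```text
tcp [0.2495 0.5729 0.2223] xang -109.1 tool cm [ 39.02 -47.74   2.25] F [ 0.5 -0.3  0.4] w 0.17 t 1.25 j [  81.   22.    0.   -0.  -68. -100.]
```

Request:
step_arm(targets="1.95 -2.39 0 0;1.95 -2.39 0 0;1.95 -2.39 0 0;1.95 -2.39 0 0;1.95 -2.39 0 0;1.95 -2.39 0 0;1.95 -2.39 0 0;1.95 -2.39 0 0;1.95 -2.39 0 0;1.95 -2.39 0 0")

```text
time_s: 2.08
tcp_pos: [0.4137, 0.3101, 0.2227]
ee_rot: [[-0.321, -0.947, 0.0], [-0.947, 0.321, 0.0], [-0.0, -0.0, -1.0]]
wrist_force: [-0.4, 0.5, 0.3]
gripper_width: 0.008
gripper_force: 0.0
```

Request:
step_arm(targets="1.95 -2.39 0 0;1.95 -2.39 0 0;1.95 -2.39 0 0;1.95 -2.39 0 0;1.95 -2.39 0 0;1.95 -2.39 0 0;1.95 -2.39 0 0;1.95 -2.39 0 0;1.95 -2.39 0 0;1.95 -2.39 0 0;0 0 2 0;0 0 0 0")

```text
time_s: 3.08
tcp_pos: [0.5754, 0.0484, 0.199]
ee_rot: [[-0.325, -0.946, -0.007], [-0.946, 0.325, -0.001], [0.003, 0.006, -1.0]]
wrist_force: [-2.0, 0.3, -1.1]
gripper_width: 0.005
gripper_force: 0.0
```

```bash
python3 -c "
from h import *
to(.573,.048,.082)"
```

```text
tcp [0.5754 0.0484 0.199 ] xang -109.0 tool cm [ 0.08  0.14 11.7 ] F [-2.   0.3 -1.1] w 0.0 t 3.0833 j [ 21.  19.  -8.  -0. -64. -40.]
```

Request:
step_arm(targets="0 0.1 2 0;0 0 2 0;0 0 2 0;0 0 2 0;0 0 1.5 0;0 0 1.2 0;0 0 1 0;0 0 0 0;0 0 0 0")

```text
time_s: 3.83
tcp_pos: [0.5759, 0.0508, 0.0857]
ee_rot: [[-0.32, -0.947, -0.0], [-0.947, 0.32, -0.0], [0.001, 0.0, -1.0]]
wrist_force: [0.3, -0.1, 0.8]
gripper_width: 0.006
gripper_force: 0.0
```

Run:
```python
from h import *
to(.573,.048,.082)
a=cap('top')['frame'];b=cap('side')['frame']
R=lambda f:cv2.resize(f,(400,400),interpolation=cv2.INTER_CUBIC)
cv2.imwrite('pics/p1.png',np.hstack([R(a[105:225,180:300]),R(b[120:240,225:345])]))
```

```text
tcp [0.5759 0.0508 0.0857] xang -108.7 tool cm [0.36 0.18 0.37] F [ 0.3 -0.1  0.8] w 0.01 t 3.8333 j [ 21.  25. -16.   0. -48. -40.]
```

View pics/p1.png

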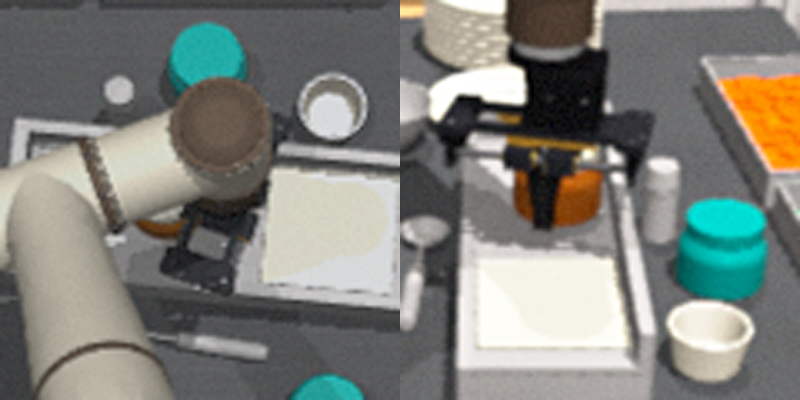

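The left view shows the gripper between jar and cover. The right view shows the fingers just in front of the jar, slightly left of its centre, as planned, so I'll push.

Request:
step_arm(targets="-0.5 0.08 0.1 0;-0.5 0.08 0 0;-0.5 0.08 0 0;-0.5 0.08 0 0;-0.5 0.08 0 0;-0.5 0.08 0 0;-0.5 0.08 0 0;-0.5 0.08 0 0")

```text
time_s: 4.6
tcp_pos: [0.5828, 0.0907, 0.0846]
ee_rot: [[-0.321, -0.947, -0.0], [-0.947, 0.321, -0.0], [0.0, 0.0, -1.0]]
wrist_force: [-1.3, -4.3, 2.0]
gripper_width: 0.006
gripper_force: 1.7
```

Request:
step_arm(targets="-0.5 0.08 0 0;-0.5 0.08 0 0;-0.5 0.08 0 0;-0.5 0.08 0 0;-0.5 0.08 0 0;-0.5 0.08 0 0;-0.5 0.08 0 0")

```text
time_s: 5.18
tcp_pos: [0.5876, 0.1249, 0.0845]
ee_rot: [[-0.321, -0.947, -0.003], [-0.947, 0.321, -0.002], [0.003, 0.002, -1.0]]
wrist_force: [-3.8, -5.6, 5.0]
gripper_width: -0.0
gripper_force: 3.2
```

Request:
step_arm(targets="-0.5 0.08 0 0;-0.5 0.08 0 0;-0.5 0.08 0 0;-0.5 0.08 0 0;-0.5 0.08 0 0")

```text
time_s: 5.6
tcp_pos: [0.5919, 0.1498, 0.0845]
ee_rot: [[-0.321, -0.947, -0.003], [-0.947, 0.321, -0.002], [0.003, 0.002, -1.0]]
wrist_force: [-2.4, -5.3, 3.9]
gripper_width: 0.004
gripper_force: 2.9
```

Request:
step_arm(targets="-0.3 0.1 0 0;-0.3 0.1 0 0;-0.3 0.1 0 0;0 0 0 0")

```text
time_s: 5.93
tcp_pos: [0.5929, 0.1605, 0.0844]
ee_rot: [[-0.321, -0.947, -0.0], [-0.947, 0.321, 0.0], [-0.0, 0.0, -1.0]]
wrist_force: [-1.8, -2.6, 1.4]
gripper_width: 0.004
gripper_force: 1.3
```

Request:
step_arm(targets="-0.2 0.05 0 0;-0.2 0.05 0 0;0 0 0 0")

```text
time_s: 6.18
tcp_pos: [0.5932, 0.1643, 0.0844]
ee_rot: [[-0.321, -0.947, -0.0], [-0.947, 0.321, 0.0], [-0.0, 0.0, -1.0]]
wrist_force: [-2.0, -2.4, 2.2]
gripper_width: 0.006
gripper_force: 1.6
```

Request:
step_arm(targets="-0.2 0.05 0 0;-0.2 0.05 0 0;0 0 0 0")

```text
time_s: 6.43
tcp_pos: [0.5937, 0.1684, 0.0844]
ee_rot: [[-0.321, -0.947, -0.0], [-0.947, 0.321, 0.0], [-0.0, 0.0, -1.0]]
wrist_force: [-2.9, -3.4, 2.4]
gripper_width: 0.006
gripper_force: 1.5
```

Request:
step_arm(targets="-0.2 0.05 0 0;-0.2 0.05 0 0;0 0 0 0")

```text
time_s: 6.68
tcp_pos: [0.5935, 0.1703, 0.0844]
ee_rot: [[-0.321, -0.947, -0.002], [-0.947, 0.321, -0.004], [0.004, 0.001, -1.0]]
wrist_force: [-1.7, -8.3, 2.8]
gripper_width: 0.009
gripper_force: 4.4
```

Request:
step_arm(targets="-0.2 0 0 0;-0.1 0 0 0;0 0 0 0")

```text
time_s: 6.93
tcp_pos: [0.5934, 0.1704, 0.0844]
ee_rot: [[-0.322, -0.947, -0.006], [-0.947, 0.322, -0.007], [0.009, 0.003, -1.0]]
wrist_force: [-1.9, -16.0, 4.9]
gripper_width: 0.004
gripper_force: 7.6
```

Request:
step_arm(targets="0.5 0 0 0;1.5 0 0 0;3 0 0 0;2 0 -2 0;2 0 -3 0;3 0 -3 0;3 0 0 0;3 0 0 0;3 0 0 0;0 0 0 0")

```text
time_s: 7.77
tcp_pos: [0.5261, -0.0262, 0.1644]
ee_rot: [[-0.325, -0.946, 0.002], [-0.946, 0.325, 0.001], [-0.002, -0.001, -1.0]]
wrist_force: [0.5, 0.8, 0.1]
gripper_width: 0.006
gripper_force: 0.0
```

Run:
```python
from h import *
to(.567,-.04,.09)
a=cap('top')['frame'];b=cap('side')['frame']
R=lambda f:cv2.resize(f,(400,400),interpolation=cv2.INTER_CUBIC)
cv2.imwrite('pics/p2.png',np.hstack([R(a[125:205,175:255]),R(b[140:220,235:315])]))
```

```text
tcp [ 0.5261 -0.0262  0.1644] xang -109.0 tool cm [-0.01 -4.31  7.45] F [0.5 0.8 0.1] w 0.01 t 7.7667 j [ 15.  15. -18.  -0. -56. -34.]
```

View pics/p2.png

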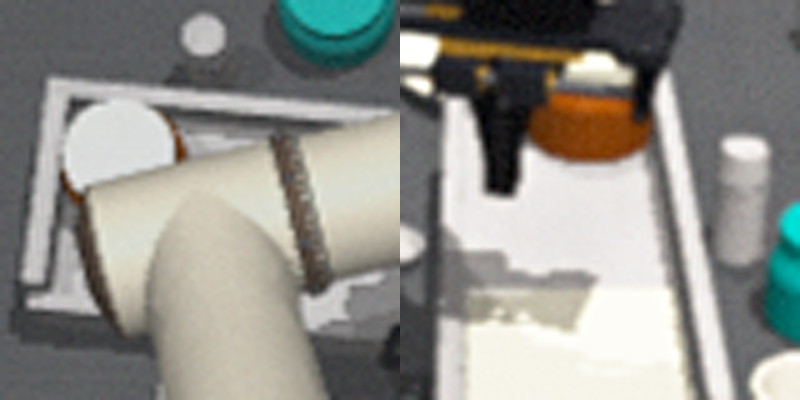

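The left view shows the jar lid centred near crop (121,155), close to both walls. The right view shows the jar upright near the upstand.

Run:
```python
from h import *
c=cap('top'); g=c['frame']
m=cv2.inRange(g,(205,205,205),(255,255,255)); 
P=onz(c,175+121.5/5-.5,125+155.5/5-.5,.142)
o=np.array([.5798,.0708]);ex=np.array([.9959,-.09]);ey=np.array([.09,.9959])
d=P[:2]-o; print(P,d@ex,d@ey)
# upstand/endstop inner top corner in crop ~ (69,96), z .11
Q=onz(c,175+69.5/5-.5,125+96.5/5-.5,.11)[:2]-o; print(Q@ex,Q@ey)
# cover left edge, visible in side view: rows where bright starts
s=cap('side')
for x,y in((475,290),(680,290)):
    W=onz(s,235+(x+.5)/5-.5,140+(y+.5)/5-.5,.073)[:2]-o; print('cover edge',W@ex,W@ey)
```

```text
[0.61376914 0.22031107 0.142     ] 0.020373866932617533 0.15195529595461327
0.06749236445526471 0.19876810891532964
cover edge 0.19044322960374152 -0.06104126370097003
cover edge 0.3200035618111322 -0.06093304971883435
```

Request:
step_arm(targets="0 -1.5 1 -7;0 -1.5 1.5 -6.8;0 -1 1.5 0;0 0 1.5 0;0 0 0 0;0 0 0 0")

```text
time_s: 8.47
tcp_pos: [0.5665, -0.0313, 0.1081]
ee_rot: [[-0.085, -0.996, -0.002], [-0.996, 0.085, -0.0], [0.001, 0.002, -1.0]]
wrist_force: [-0.4, 0.6, -0.9]
gripper_width: 0.001
gripper_force: 0.0
```

```bash
python3 -c "
from h import *
to(.570,-.04,.073)"
```

```text
tcp [ 0.5665 -0.0313  0.1081] xang -94.9 tool cm [ 0.83 -0.42  3.51] F [-0.4  0.6 -0.9] w 0.0 t 8.4667 j [ 13.  23. -17.   0. -51. -18.]
```

Request:
step_arm(targets="0.4 -0.2 0.8 0;0.4 -0.2 0.8 0;0 0 0.8 0;0 0 0.6 0;0 0 0.3 0;0 0 0 0")

```text
time_s: 8.97
tcp_pos: [0.5692, -0.0406, 0.075]
ee_rot: [[-0.086, -0.996, -0.002], [-0.996, 0.086, -0.0], [0.0, 0.002, -1.0]]
wrist_force: [-0.0, -1.4, 0.4]
gripper_width: 0.002
gripper_force: 0.0
```

Request:
step_arm(targets="0 0 0.2 0;0 0 0.1 0;0 0 0 0")

```text
time_s: 9.22
tcp_pos: [0.5702, -0.0404, 0.0735]
ee_rot: [[-0.086, -0.996, 0.001], [-0.996, 0.086, 0.0], [-0.0, -0.001, -1.0]]
wrist_force: [-0.3, 0.1, 1.6]
gripper_width: 0.003
gripper_force: 0.6
```

Request:
step_arm(targets="0 0 0.15 0;0 0 0.1 0;0 0 0 0")

```text
time_s: 9.47
tcp_pos: [0.5706, -0.0405, 0.0734]
ee_rot: [[-0.085, -0.996, 0.002], [-0.996, 0.085, -0.001], [0.0, -0.002, -1.0]]
wrist_force: [-4.4, 0.9, 13.4]
gripper_width: 0.007
gripper_force: 6.7
```

Request:
step_arm(targets="-0.2 0 0 0;-0.4 0 0 0;-0.5 0 0 0;-0.5 0 0 0;-0.5 0 0 0;-0.5 0 0 0;-0.4 0 0 0;0 0 0 0")

```text
time_s: 10.13
tcp_pos: [0.5748, -0.0104, 0.0734]
ee_rot: [[-0.084, -0.996, 0.006], [-0.996, 0.084, -0.001], [0.0, -0.006, -1.0]]
wrist_force: [-1.6, 0.3, 10.2]
gripper_width: 0.008
gripper_force: 5.1
```

Run:
```python
from h import *
to(.584,.106,.073)
b=cap('side')['frame']
cv2.imwrite('pics/p3.png',cv2.resize(b[130:260,225:345],(480,520),interpolation=cv2.INTER_CUBIC))
```

```text
tcp [ 0.5748 -0.0104  0.0734] xang -94.8 tool cm [-11.68   0.06   0.04] F [-1.6  0.3 10.2] w 0.01 t 10.1333 j [ 15.  26. -18.   0. -46. -20.]
```

View pics/p3.png

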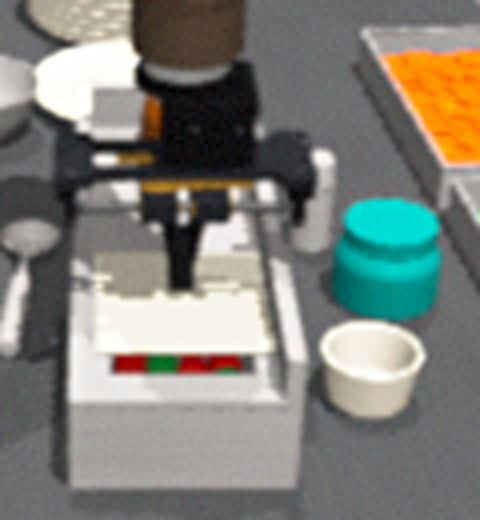

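The cover has slid with the finger: the pan's red and green contents show at (185,362), behind its trailing edge at y≈352. I'll continue.

Request:
step_arm(targets="-0.3 0 0.02 0;-0.5 0 0 0;-0.5 0 0 0;-0.5 0 0 0;-0.5 0 0 0;-0.5 0 0 0;-0.5 0 0 0;-0.5 0 0 0;-0.4 0 0 0")

```text
time_s: 10.93
tcp_pos: [0.5784, 0.0309, 0.0734]
ee_rot: [[-0.084, -0.996, 0.006], [-0.996, 0.084, -0.001], [0.0, -0.006, -1.0]]
wrist_force: [-0.5, -3.3, 10.7]
gripper_width: 0.007
gripper_force: 5.2
```

Request:
step_arm(targets="-0.3 0 0.02 0;-0.5 0 0 0;-0.5 0 0 0;-0.5 0 0 0;-0.5 0 0 0;-0.5 0 0 0;-0.5 0 0 0;-0.5 0 0 0;-0.4 0 0 0;0 0 0 0")

```text
time_s: 11.77
tcp_pos: [0.5822, 0.0735, 0.0734]
ee_rot: [[-0.084, -0.996, 0.006], [-0.996, 0.084, 0.0], [-0.001, -0.006, -1.0]]
wrist_force: [-0.8, -0.2, 10.3]
gripper_width: 0.006
gripper_force: 5.7
```

Run:
```python
from h import *
to(.584,.106,.073)
s=cap('side')
b=s['frame']; o=np.array([.5798,.0708]);ex=np.array([.9959,-.09]);ey=np.array([.09,.9959])
# trailing (right) edge of the white cover: last white row along columns at the station middle
m=cv2.inRange(b,(200,215,215),(255,255,255)); m[:150]=0;m[240:]=0;m[:,:240]=0;m[:,296:]=0
for u in (256,260,278,284):
    v=np.nonzero(m[:,u])[0]
    if len(v): W=onz(s,u,v.max()+.5,.073)[:2]-o; print(u,v.max(),W@ex,W@ey,'centre y',W@ey+.07)
```

```text
tcp [0.5822 0.0735 0.0734] xang -94.8 tool cm [-3.25  0.1   0.04] F [-0.8 -0.2 10.3] w 0.01 t 11.7667 j [ 23.  27. -16.   0. -47. -28.]
256 229 -0.04263001783881548 -0.22910214894511358 centre y -0.15910214894511357
260 229 -0.0316557507838709 -0.2291381486791475 centre y -0.1591381486791475
278 229 0.01780161945029242 -0.22930038750252651 centre y -0.1593003875025265
284 229 0.03431406644329858 -0.22935455455505224 centre y -0.15935455455505224
```

Request:
step_arm(targets="-0.3 0 0.02 0;-0.5 0 0 0;-0.5 0 0 0;-0.5 0 0 0;-0.5 0 0 0;-0.5 0 0 0;-0.4 0 0 0;0 0 0 0;0 0 0 0")

```text
time_s: 12.57
tcp_pos: [0.585, 0.1054, 0.0734]
ee_rot: [[-0.084, -0.996, 0.006], [-0.996, 0.084, 0.001], [-0.001, -0.006, -1.0]]
wrist_force: [-1.7, -1.7, 12.7]
gripper_width: 0.005
gripper_force: 5.8
```

Request:
step_arm(targets="0 0 -0.3 0;0 0 -0.5 0;0 0 -2 0;0 0 -3 0;0 0 -3 0;2 2 -3 0;3 3 -2 0;3 3 0 0;3 3 0 0;3 3 0 0;3 3 0 0;0 0 0 0")

```text
time_s: 13.57
tcp_pos: [0.3977, -0.0477, 0.2051]
ee_rot: [[-0.09, -0.996, -0.004], [-0.996, 0.09, 0.001], [-0.0, 0.004, -1.0]]
wrist_force: [0.0, 0.9, -0.2]
gripper_width: 0.004
gripper_force: 0.0
```

Request:
step_arm(targets="3 2 0 0;3 2 0 0;3 2 0 0;3 2 0 0;3 2 0 0;3 0 0 0;3 0 0 0;0 0 0 0;0 0 0 0")

```text
time_s: 14.32
tcp_pos: [0.2859, -0.2463, 0.2054]
ee_rot: [[-0.09, -0.996, -0.001], [-0.996, 0.09, 0.001], [-0.0, 0.001, -1.0]]
wrist_force: [-0.3, -1.1, 0.4]
gripper_width: -0.0
gripper_force: 0.0
```

Run:
```python
from h import *
to(.584,.106,.073)
a=cap('top')['frame'];b=cap('side')['frame']
cv2.imwrite('pics/p4.png',np.hstack([cv2.resize(a[130:210,170:325],(620,320),interpolation=cv2.INTER_CUBIC)[:,:], cv2.resize(b[140:260,240:305],(173,320),interpolation=cv2.INTER_CUBIC)]))
```

```text
tcp [ 0.2859 -0.2463  0.2054] xang -95.2 tool cm [-37.78 -26.52  13.23] F [-0.3 -1.1  0.4] w -0.0 t 14.3167 j [-16.  -2. -33.  -0. -60.  11.]
```

View pics/p4.png

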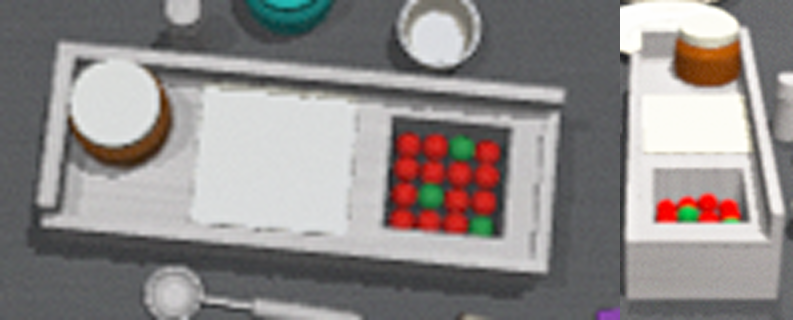

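The pan, at crop (450,180), is fully uncovered. The cover lies flat, spanning x≈192–355, about 29 mm clear of the opening (cover y≈14 mm). The jar at (118,108) stands upright in its corner, and nothing else has moved.

```bash
python3 -c "
from h import *
print(r.finish_job())"
```

```text
the job is handed in; nothing more can be done
None
```

I handed the job in at about 14 s of the 48 s allowed; no verdict came back. In the last pictures the jar stands upright in its corner, the cover lies flat about 29 mm clear of the fully uncovered pan, and the bystanders look undisturbed.

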